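Slide a loaded condiment tray across the gap onto its dock

TASK

Slide the loaded wooden tray by its tall end handle from the loading stand, over the open gap, onto the dock stand between its rails, keeping it level: do not lift it and do not let it sag into the gap. Push it gently home until the sprung rubber pad of the end stop is fully pressed in and the tray is felt firmly against it, then let go and leave it there, still holding the pad in; the tin and the salt shaker stay standing on the tray and the other things stay where they are.

Things in the scene. Friction and masses are not known exactly. Their poses are not given: they have to be found in the camera images.
- dock: fixed bamboo stand with aluminium side rails and end stop. Origin on the worktop under the middle of its entry edge (rounded, radius 8); x = the way the tray must travel, z up. Deck 300 long (x 0 to 300) x 160 wide, top 60 above the worktop. Rails 12 high, 146 apart (4 clear each side of the tray), from x 35 to 270, flared to about 154 at x 5
- end_stop: steel bracket 12x70x36 at the dock's far end; origin at its bottom middle, on the deck. A rod with a round rubber pad (diameter 20, centre 14 above deck) points to the tray. Rod setting varies by 35 and is not measured: the free pad's face is 32 to 67 before the origin (-x). The pad springs in 8 under 1 to 2 N, then is hard; over 25 N harms it, 5 to 15 N beyond the tray's own friction seats it
- loading_stand: fixed bamboo stand of the same height (deck top 60) and width (160), 230 long, without rails. Origin on the worktop under the middle of its exit edge (rounded, radius 8); x = toward the dock (deck x -230 to 0). The gap to the dock is 100 to 120
- tray: loose dark wooden tray 220 long (x) x 138 wide (y), 6 thick floor, 24 high rims, 0.24 kg; origin at the middle of its underside, x = toward the dock, z up. At its rear end (x -104) stands a handle wall, 12 thick along x, 112 wide along y with a pale middle, top 62 above the underside. With its load the front is heavy: unheld it tips into the gap.
- tray_grip (a point): the point to grip on the tray's handle wall: middle of its 12 mm thickness, 46 above the tray's underside, 16 below the handle's top; pinch along the tray's x. The loaded tray takes about 1.5 to 6 N to slide, more than the end stop pad's spring can push back
- tray_front (a point): middle of the lower front edge of the tray (x 110, underside)
- tin: green tin 57 diameter x 72 high, about 0.34 kg, standing in the front half of the tray (centre at least 140 ahead of the handle); origin at its bottom middle
- salt_shaker: glass salt shaker with grey top, 44 diameter x 90 high, about 0.26 kg, standing beside the tin in the front half of the tray; origin at its bottom middle
- pepper_mill: dark wooden pepper mill 58 diameter x 170 high, bystander on the worktop; origin at its bottom middle
- egg_timer: white egg timer 61x61x61, bystander; origin at its bottom middle
- spice_jar: spice jar with dark lid 41 diameter x 105 high, bystander; origin at its bottom middle
- cream_mug: cream mug 80x114x93, bystander; origin at its bottom
Mind the look-alikes: they are no part of the job. Leave any orange or purple look-alike of the tin alone.

How it is judged:
By the outcome, as a careful person would: the job done as asked, in the order asked, and still so for the second after the job is handed in, with the robot touching nothing.
It also fails if it takes over 61 s, if anything falls off the work surface, if the arm or the gripper's body presses on something with over 40 N, if the wrist force passes 120 N, or if a joint passes its speed limit or range.

ROBOT

A 6-joint arm with a two-finger parallel gripper is mounted at the origin on a cart in front of the work surface, level with it; the furniture and walls round the work are solid. World frame = base frame: x ahead of the robot, y to its left, z up, the work surface at z = 0. Lengths are in mm, angles in rad, forces in N, time in s.
With the tool pointing down it reaches from about 350 to 775 mm from the base axis. Payload 7.3 kg.
Tool frame: the origin (TCP) lies at the very end of the fingers, on their centre line; the grasp point (between the pads) lies bot.grip_point_offset behind it (bot.grip_point_offset is the distance from the TCP to the grasp point, in mm); z points along the fingers, y is the line along which they close (so a half turn about z gives the same grasp; the last joint's range is limited). The gripper opens to 92 mm and grips with 3 to 60 N. Pads are 19 mm wide; open, the fingers measure 130 mm over their backs; the gripper's body (75 mm by 190 mm) begins 47 mm behind the grasp point.
Start: joints at [0.996, 0.342, 1.524, -0, 1.275, -0.146], TCP at [218.273, 477.495, 226.741] pointing down, gripper open.
Joint ranges: [-2.53, 2.53], [-0.77, 2.02], [0.04, 2.7], [-1, 4.14], [0.28, 2.66], [-3.11, 3.11]. Speed limits (rad/s): [2.57, 2.57, 3.14, 3.14, 3.14, 3.14].

INTERFACE

Orientations are given as [roll, pitch, yaw] about the fixed x, y, z axes, in that order (R = Rz(yaw) Ry(pitch) Rx(roll)).
In Python, from plant import bot gives the robot as it stands. The module is installed in compiled form; this text tells all that it offers.
- The arm moves only by the tool carry_out, never from a script. Its argument "plan" is a list of rows, each an object of numbers: "tx", "ty", "tz": the shift along the world's x, y, z in mm; "rx", "ry", "rz": the turn, a rotation vector about the world's x, y, z in rad. A call has 1 to 12 rows; each row shifts and turns the commanded pose from where the row before left it; what a row does not reach is not made up. A row lasts 1/10 s, in which the tool goes at most 50 mm and 8.59 degrees, less where a joint would pass 70% of its speed; a pose out of reach is approached as far as the arm can. A call with a gripper value outside its range is refused whole. "gripper" is the closure, from 0 (fully open) to 1 (shut), set as the call begins (left out, the last holds). The fingers move at their own pace and stop on an object; the grip force is fixed at half the most. Time passes only in rows, so rows that do not move let the fingers close. It gives the time, the measured TCP pose, the force, the opening and the grip force at its end, in the units of the state.
- bot.get_obs(): the state, without advancing time (a new reading comes with each control period).
- bot.capture(name): name is "scene" or "top"; returns the picture (384x512x3 uint8, red, green, blue); there is no depth.
- bot.camera_model(name): a dict with "camera_matrix" (3x3 intrinsics, pixels), "dist" ([k1, k2, p1, p2, k3] as OpenCV has them; the pictures are not rectified), "R" (3x3) and "t" (3): a world point X has camera coordinates R X + t. Camera axes: x right, y down, z forward; pixel columns grow to the right and rows downward; lengths in mm; the calibration is good to about 2 mm. A picture is of the moment at which its call begins. camera_model takes no time and is no camera call.
- bot.close_job(): hands the job in; it is judged then, once.
The state is a dict: "time": time; "joint_positions": joint angles; "dq": joint speeds; "tau": joint torques, N m; "tool_pos": TCP position; "tcp_rot": TCP orientation; "contact_force": force on the tool from outside, world axes, zero at the start; "moment": the same for the moment, N m; "grip_width": finger opening in mm; "finger_force": force on a finger pad.
Only numpy, scipy, OpenCV 4.12 (cv2) and the standard library are available. Lean on these libraries where they do the work, as an engineer would, in place of code of your own. Each camera call takes 0.05 s, during which the arm holds its last target. There are 200 camera calls.

## Working session

There is one attempt and no reset: what is moved stays moved. The work goes in short steps, Python scripts to look and compute and a tool call to move; the robot and the scene stay as the last step left them, time stands still between calls to the robot, and variables do not carry over. Pictures are saved under pics/ and viewed, at most 10 in all, crops included, and the job is handed in when it is done.

Besides the shell and the picture viewer there is one more tool, called after "Emit:" by a JSON object that holds its "api" and its "payload", one argument or row to a line. carry_out: Moves the arm, as the interface text tells. Its arguments: {"type":"object","properties":{"plan":{"type":"array"},"gripper":{"type":"number"}},"required":["plan"]}

```bash
mkdir -p pics
python3 - <<'E'
from plant import bot
import cv2
for n in("scene","top"):
    im=bot.capture(n)[:,:,::-1]
    cv2.imwrite(f"pics/{n}0.png",cv2.resize(im,(800,600),interpolation=cv2.INTER_CUBIC))
    m=bot.camera_model(n);print(n,m["camera_matrix"],m["dist"],m["R"],m["t"])
print(bot.get_obs(),bot.grip_point_offset)
E
```

```text
scene [[363.75898243   0.         257.46787048]
 [  0.         363.75898243 195.71065132]
 [  0.           0.           1.        ]] [0.00210777 0.         0.         0.         0.        ] [[-0.99526689 -0.09654972 -0.01104359]
 [-0.07757392  0.85777922 -0.50813099]
 [ 0.05853287 -0.50486925 -0.861209  ]] [ 508.97318503  217.65119629 1202.33027684]
top [[362.84907869   0.         256.51919485]
 [  0.         362.84907869 195.24161386]
 [  0.           0.           1.        ]] [-0.00912918  0.          0.          0.          0.        ] [[ 0.02209278 -0.99973738 -0.00608985]
 [-0.99064646 -0.02107065 -0.13481701]
 [ 0.13465329  0.00901137 -0.9908518 ]] [-160.27084194  541.05666374 1131.42133822]
{'time': 0.1, 'joint_positions': array([ 9.96005639e-01,  3.42668171e-01,  1.52489829e+00, -2.67162792e-06,
        1.27545327e+00, -1.45981879e-01]), 'dq': array([-0.00095751, -0.0004254 , -0.00217949, -0.00110493, -0.00091473,
       -0.0009863 ]), 'tau': array([ 1.58113591e-03, -4.32004237e+01, -2.44693333e+01,  7.19357771e-02,
        5.26465103e-02, -1.09653949e-04]), 'tool_pos': array([218.05742701, 477.16686245, 226.11473315]), 'tcp_rot': array([-3.14018038e+00, -2.05060471e-04,  2.71278448e+00]), 'contact_force': array([ 0.76622361,  0.28001974, -0.00883796]), 'moment': array([-0.00046706, -0.01413047,  0.04603786]), 'finger_force': 0.0, 'grip_width': 91.47880264316055} 18.8
```

View pics/scene0.png

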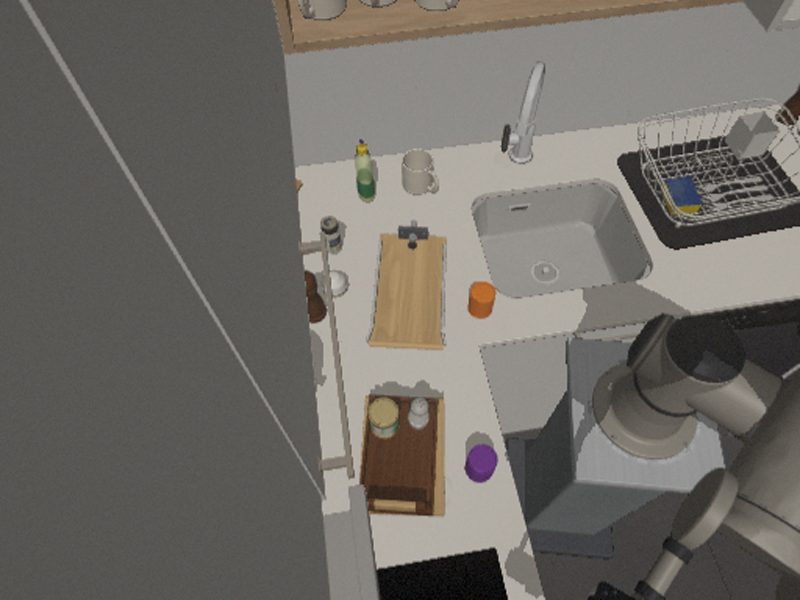

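View pics/top0.png

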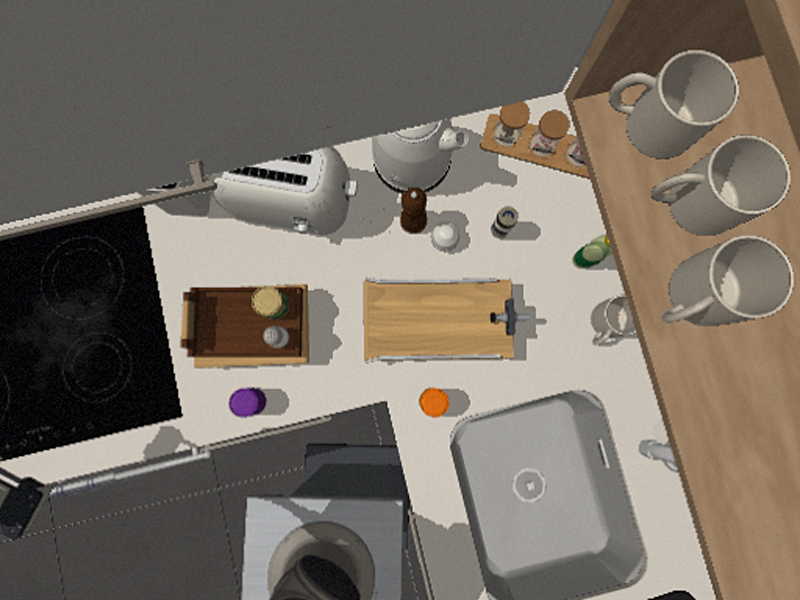

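Top picture: the tray (corners about (187,287)–(307,360) in 800-px coordinates) travels right (-y), and the dock is at (364–513, 280–360). The end stop is at (510,318) and the handle at (188,320). I'll enlarge it for corners.

```bash
python3 - <<'E'
from plant import bot
import cv2,numpy as np
im=bot.capture("top")[:,:,::-1]
a=im[170:245,110:240];b=im[170:245,225:355]
f=lambda x:cv2.resize(x,None,fx=6,fy=6,interpolation=cv2.INTER_CUBIC)[:300*2]
A=cv2.resize(a,(780,450),interpolation=cv2.INTER_CUBIC);B=cv2.resize(b,(780,450),interpolation=cv2.INTER_CUBIC)
cv2.imwrite("pics/a.png",A);cv2.imwrite("pics/b.png",B)
E
cat > h.py <<'E'
from plant import bot
import cv2,numpy as np
def ray(n,u,v,z):
    m=bot.camera_model(n);K=np.array(m["camera_matrix"]);R=np.array(m["R"]);t=np.array(m["t"])
    p=cv2.undistortPoints(np.array([[[u,v]]],float),K,np.array(m["dist"]))[0,0]
    d=R.T@np.array([p[0],p[1],1]);c=-R.T@t
    return c+d*(z-c[2])/d[2]
def proj(n,X):
    m=bot.camera_model(n);R=np.array(m["R"])
    return cv2.projectPoints(np.array(X,float).reshape(-1,1,3),cv2.Rodrigues(R)[0],np.array(m["t"],float),np.array(m["camera_matrix"]),np.array(m["dist"]))[0][:,0]
E
```

```text
(no output)
```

View pics/a.png

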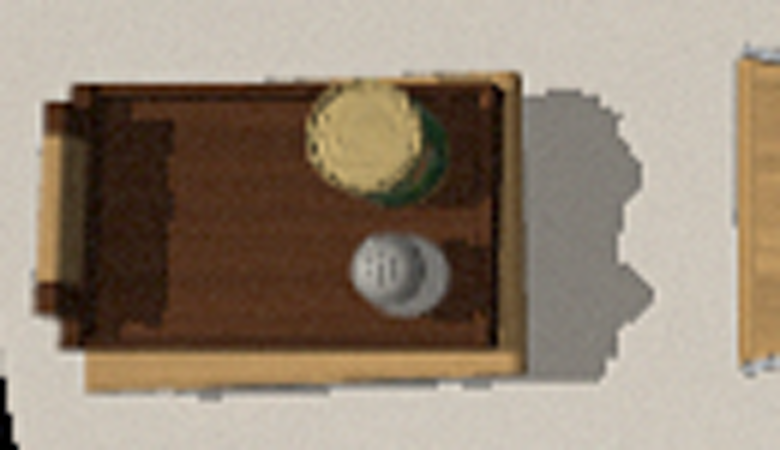

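View pics/b.png

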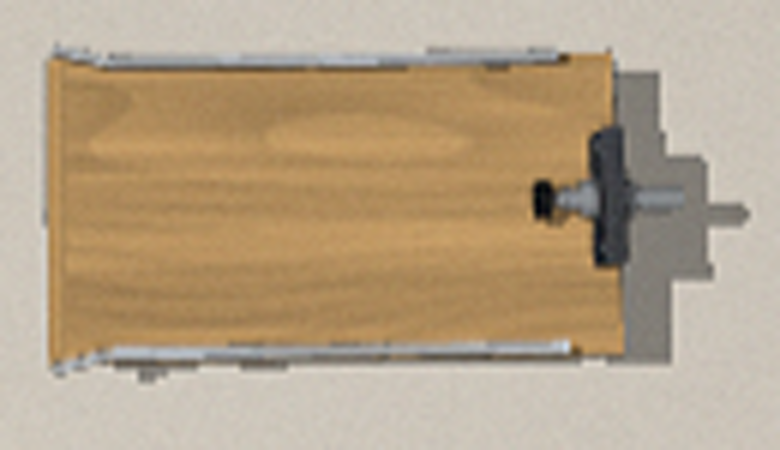

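Crop a shows the tray rim, the handle top at (37–68, 103–313) and the stand's exit edge at x≈521. Crop b shows the dock corners (50,58), (52,362), (612,53) and (622,353), the pad face at (534,200), and the bracket at (595–620,128–265).

Run:
```python
from h import *
def g(n,x,y,o,z):
    p=ray("top",o+(x+.5)/6-.5,170+(y+.5)/6-.5,z);print(n,p.round(1));return p
for n,x,y,z in [("rimRL",75,87,84),("rimFL",500,87,84),("rimFR",497,348,84),("rimRR",62,348,84),("hRL",45,103,122),("hRR",36,313,122),("hFL",70,103,122),("hFR",62,313,122),("sFL",520,73,60),("sFR",523,376,60),("sRR",87,392,60),("tin",362,136,72+66),("salt",388,270,90+66)]: g(n,x,y,110,z)
for n,x,y,z in [("dEL",49,58,60),("dER",51,364,60),("dFL",612,53,60),("dFR",622,353,60),("pad",534,200,74),("brkL",608,128,96),("brkR",612,266,96),("brFL",595,128,96),("brBL",620,128,96),("railL0",105,58,72),("railL1",555,50,72),("railR0",105,350,72),("railR1",570,342,72)]: g(n,x,y,225,z)
```

```text
rimRL [564.  269.7  84. ]
rimFL [568.6  49.1  84. ]
rimFR [434.1  44.5  84. ]
rimRR [429.2 266.6  84. ]
hRL [549.5 269.5 122. ]
hRR [444.7 266.2 122. ]
hFL [549.8 256.9 122. ]
hFR [445.  253.3 122. ]
sFL [580.3  43.3  60. ]
sFR [421.   34.7  60. ]
sRR [407.6 261.1  60. ]
tin [534.  105.6 138. ]
salt [467.1  85.2 156. ]
dEL [590.7 -72.2  60. ]
dER [429.7 -78.2  60. ]
dFL [ 599.7 -369.5   60. ]
dFR [ 441.8 -374.1   60. ]
pad [ 519.  -326.3   74. ]
brkL [ 554.1 -360.6   96. ]
brkR [ 483.7 -362.4   96. ]
brFL [ 554. -354.   96.]
brBL [ 554.2 -366.7   96. ]
railL0 [ 589.2 -102.4   72. ]
railL1 [ 598.4 -337.5   72. ]
railR0 [ 437.  -106.6   72. ]
railR1 [ 446.3 -345.2   72. ]
```

Emit:
{"api": "carry_out", "payload": {
  "plan": [
    {"tx":28,"ty":-21.5,"rz":0.045},
    {"tx":28,"ty":-21.5,"rz":0.045},
    {"tx":28,"ty":-21.5,"rz":0.045},
    {"tx":28,"ty":-21.5,"rz":0.045},
    {"tx":28,"ty":-21.5,"rz":0.045},
    {"tx":28,"ty":-21.5,"rz":0.045},
    {"tx":28,"ty":-21.5,"rz":0.045},
    {"tx":28,"ty":-21.5,"rz":0.045},
    {"tx":28,"ty":-21.5,"rz":0.045},
    {"tx":27,"ty":-21.5,"rz":0.045},
    {},
    {}
  ],
  "gripper": 0
}}

```text
invalid input at $.plan[0]: expected keys tx, ty, tz, rx, ry, rz
```

Emit:
{"api": "carry_out", "payload": {
  "plan": [
    {"tx":28,"ty":-21.5,"tz":0,"rx":0,"ry":0,"rz":0.045},
    {"tx":28,"ty":-21.5,"tz":0,"rx":0,"ry":0,"rz":0.045},
    {"tx":28,"ty":-21.5,"tz":0,"rx":0,"ry":0,"rz":0.045},
    {"tx":28,"ty":-21.5,"tz":0,"rx":0,"ry":0,"rz":0.045},
    {"tx":28,"ty":-21.5,"tz":0,"rx":0,"ry":0,"rz":0.045},
    {"tx":28,"ty":-21.5,"tz":0,"rx":0,"ry":0,"rz":0.045},
    {"tx":28,"ty":-21.5,"tz":0,"rx":0,"ry":0,"rz":0.045},
    {"tx":28,"ty":-21.5,"tz":0,"rx":0,"ry":0,"rz":0.045},
    {"tx":28,"ty":-21.5,"tz":0,"rx":0,"ry":0,"rz":0.045},
    {"tx":27,"ty":-21.5,"tz":0,"rx":0,"ry":0,"rz":0.045},
    {"tx":0,"ty":0,"tz":0,"rx":0,"ry":0,"rz":0},
    {"tx":0,"ty":0,"tz":0,"rx":0,"ry":0,"rz":0}
  ],
  "gripper": 0
}}

```text
time: 1.35
tool_pos: [497.3, 262.0, 226.2]
tcp_rot: [3.142, -0.001, -3.123]
contact_force: [0.1, -0.1, -0.8]
grip_width: 91.6
finger_force: 0.0
```

Emit:
{"api": "carry_out", "payload": {
  "plan": [
    {"tx":0,"ty":0,"tz":-20,"rx":0,"ry":0,"rz":0.007},
    {"tx":0,"ty":0,"tz":-20,"rx":0,"ry":0,"rz":0},
    {"tx":0,"ty":0,"tz":-20,"rx":0,"ry":0,"rz":0},
    {"tx":0,"ty":0,"tz":-20,"rx":0,"ry":0,"rz":0},
    {"tx":0,"ty":0,"tz":-16,"rx":0,"ry":0,"rz":0},
    {"tx":0,"ty":0,"tz":0,"rx":0,"ry":0,"rz":0}
  ],
  "gripper": 0.4
}}

```text
time: 1.95
tool_pos: [494.8, 263.0, 128.7]
tcp_rot: [-3.14, -0.005, -3.112]
contact_force: [-0.4, -0.4, 0.2]
grip_width: 55.6
finger_force: 0.0
```

Run:
```python
from h import *
im=bot.capture("scene")[:,:,::-1]; im2=bot.capture("top")[:,:,::-1]
a=cv2.resize(im[235:345,215:315],(400,440),interpolation=cv2.INTER_CUBIC)
b=cv2.resize(im2[150:260,100:200],(400,440),interpolation=cv2.INTER_CUBIC)
cv2.imwrite("pics/c.png",np.hstack([a,b]))
o=bot.get_obs();print(o["tool_pos"],o["tcp_rot"],o["contact_force"],o["grip_width"])
```

```text
[496.66418829 263.28943373 131.11405317] [ 3.14140427e+00 -2.34981106e-04 -3.11239618e+00] [ 0.46003393 -0.01681816  0.58213154] 55.116001295950035
```

View pics/c.png

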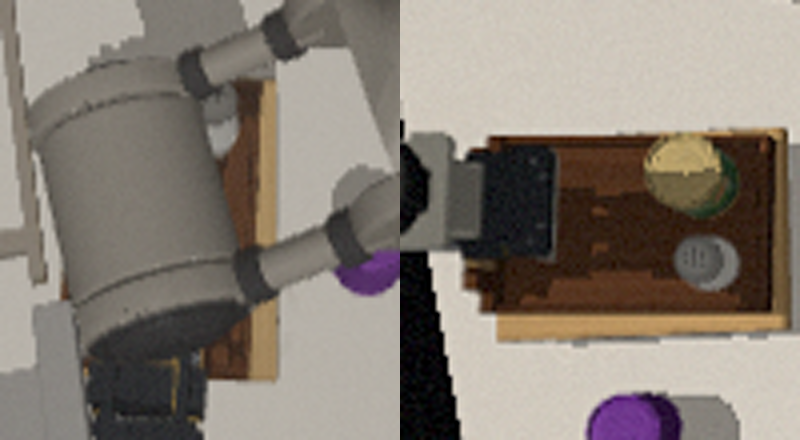

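The gripper straddles the handle (right view, fingers around (490,200)) and the load stands. I'll go down and close.

Emit:
{"api": "carry_out", "payload": {
  "plan": [
    {"tx":0,"ty":-1.5,"tz":-15,"rx":0,"ry":0,"rz":0},
    {"tx":0,"ty":0,"tz":-14,"rx":0,"ry":0,"rz":0},
    {"tx":0,"ty":0,"tz":-13,"rx":0,"ry":0,"rz":0},
    {"tx":0,"ty":0,"tz":0,"rx":0,"ry":0,"rz":0},
    {"tx":0,"ty":0,"tz":0,"rx":0,"ry":0,"rz":0}
  ]
}}

```text
time: 2.55
tool_pos: [497.5, 261.3, 89.3]
tcp_rot: [3.141, 0.001, -3.113]
contact_force: [0.2, 0.2, -0.0]
grip_width: 54.9
finger_force: 0.0
```

Emit:
{"api": "carry_out", "payload": {
  "plan": [
    {"tx":0,"ty":0,"tz":0,"rx":0,"ry":0,"rz":0},
    {"tx":0,"ty":0,"tz":0,"rx":0,"ry":0,"rz":0},
    {"tx":0,"ty":0,"tz":0,"rx":0,"ry":0,"rz":0},
    {"tx":0,"ty":0,"tz":0,"rx":0,"ry":0,"rz":0},
    {"tx":0,"ty":0,"tz":0,"rx":0,"ry":0,"rz":0},
    {"tx":0,"ty":0,"tz":0,"rx":0,"ry":0,"rz":0}
  ],
  "gripper": 0.75
}}

```text
time: 3.15
tool_pos: [497.3, 261.0, 88.8]
tcp_rot: [3.141, 0.0, -3.113]
contact_force: [-0.3, 0.4, 0.4]
grip_width: 22.9
finger_force: 0.0
```

Emit:
{"api": "carry_out", "payload": {
  "plan": [
    {"tx":0,"ty":0,"tz":0,"rx":0,"ry":0,"rz":0},
    {"tx":0,"ty":0,"tz":0,"rx":0,"ry":0,"rz":0},
    {"tx":0,"ty":0,"tz":0,"rx":0,"ry":0,"rz":0},
    {"tx":0,"ty":0,"tz":0,"rx":0,"ry":0,"rz":0},
    {"tx":0,"ty":0,"tz":0,"rx":0,"ry":0,"rz":0},
    {"tx":0,"ty":0,"tz":0,"rx":0,"ry":0,"rz":0}
  ],
  "gripper": 1
}}

```text
time: 3.75
tool_pos: [497.2, 261.2, 88.7]
tcp_rot: [3.141, 0.0, -3.113]
contact_force: [0.3, 3.6, -1.1]
grip_width: 11.9
finger_force: 30.0
```

Emit:
{"api": "carry_out", "payload": {
  "plan": [
    {"tx":0,"ty":-2,"tz":0,"rx":0,"ry":0,"rz":0},
    {"tx":0.4,"ty":-4,"tz":0,"rx":0,"ry":0,"rz":0.001},
    {"tx":0.5,"ty":-6,"tz":0,"rx":0,"ry":0,"rz":0.001},
    {"tx":0.5,"ty":-8,"tz":0,"rx":0,"ry":0,"rz":0.001},
    {"tx":0.5,"ty":-8,"tz":0,"rx":0,"ry":0,"rz":0.001},
    {"tx":0.5,"ty":-8,"tz":0,"rx":0,"ry":0,"rz":0.001},
    {"tx":0.5,"ty":-8,"tz":0,"rx":0,"ry":0,"rz":0.001},
    {"tx":0.5,"ty":-8,"tz":0,"rx":0,"ry":0,"rz":0.001},
    {"tx":0.5,"ty":-8,"tz":0,"rx":0,"ry":0,"rz":0.001},
    {"tx":0.4,"ty":-6,"tz":0,"rx":0,"ry":0,"rz":0},
    {"tx":0.3,"ty":-3,"tz":0,"rx":0,"ry":0,"rz":0},
    {"tx":0,"ty":0,"tz":0,"rx":0,"ry":0,"rz":0}
  ]
}}

```text
time: 4.95
tool_pos: [502.0, 191.1, 88.7]
tcp_rot: [-3.141, -0.0, -3.106]
contact_force: [1.0, -1.7, -0.6]
grip_width: 11.8
finger_force: 30.0
```

Emit:
{"api": "carry_out", "payload": {
  "plan": [
    {"tx":0,"ty":-2,"tz":0,"rx":0,"ry":0,"rz":0},
    {"tx":0,"ty":-5,"tz":0,"rx":0,"ry":0,"rz":0},
    {"tx":0,"ty":-7,"tz":0,"rx":0,"ry":0,"rz":0},
    {"tx":0,"ty":-7,"tz":0,"rx":0,"ry":0,"rz":0},
    {"tx":0,"ty":-5,"tz":0,"rx":0,"ry":0,"rz":0},
    {"tx":0,"ty":-3,"tz":0,"rx":0,"ry":0,"rz":0},
    {"tx":0,"ty":0,"tz":0,"rx":0,"ry":0,"rz":0}
  ]
}}

```text
time: 5.65
tool_pos: [502.0, 162.7, 88.9]
tcp_rot: [-3.141, 0.0, -3.106]
contact_force: [0.5, 2.5, 0.3]
grip_width: 11.8
finger_force: 30.0
```

Run:
```python
from h import *
im2=bot.capture("top")[:,:,::-1]
cv2.imwrite("pics/d.png",cv2.resize(im2[165:250,160:292],(792,510),interpolation=cv2.INTER_CUBIC))
o=bot.get_obs();print(o["tool_pos"],o["tcp_rot"],o["contact_force"],o["moment"],o["grip_width"])
```

```text
[502.01820744 162.67333895  88.79362884] [-3.14120576e+00  2.48500053e-04 -3.10547124e+00] [-0.10629568  1.5593136   1.99316047] [ 0.50922129 -0.07720063 -0.01412497] 12.036358942747874
```

View pics/d.png

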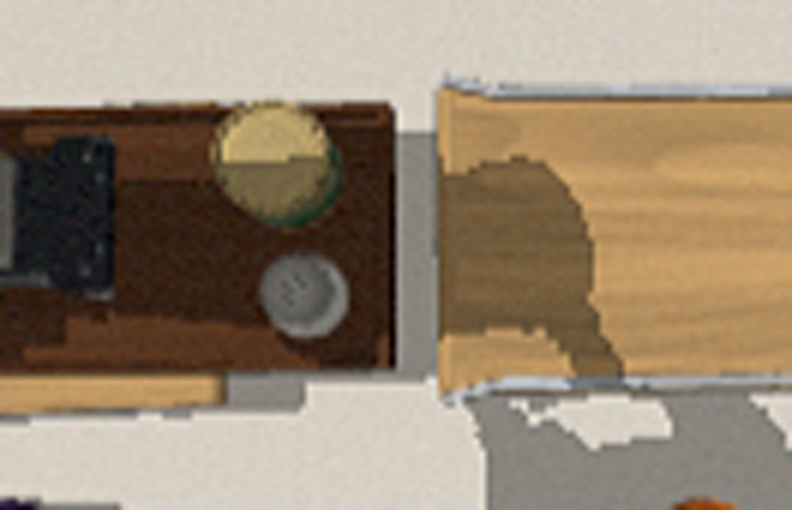

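Tray front edge is at x≈392 with sides at y 103 and 369; the dock entry is at x≈438 with rail inner edges at y≈98 and 376. The load stands.

Run:
```python
from h import *
def g(n,x,y,z):
    p=ray("top",160+(x+.5)/6-.5,165+(y+.5)/6-.5,z);print(n,p.round(1))
g("FL",392,102,84);g("FR",393,370,84);g("L0",5,107,84);g("R0",5,372,84)
for n,x,y in[("rL",495,94),("rL2",785,92),("rR",495,378),("rR2",785,376)]:g(n,x,y,72);
for n,x,y in[("dL",440,90),("dR",441,398)]:g(n,x,y,60);
```

```text
FL [578.6 -50.   84. ]
FR [440.4 -55.1  84. ]
L0 [571.8 150.5  84. ]
R0 [435.  142.5  84. ]
rL [ 586.  -102.5   72. ]
rL2 [ 590.3 -254.    72. ]
rR [ 438.  -106.6   72. ]
rR2 [ 442.3 -255.4   72. ]
dL [589.7 -72.8  60. ]
dR [427.6 -78.3  60. ]
```

Emit:
{"api": "carry_out", "payload": {
  "plan": [
    {"tx":0.3,"ty":-2,"tz":0,"rx":0,"ry":0,"rz":0},
    {"tx":0.5,"ty":-4,"tz":0,"rx":0,"ry":0,"rz":0},
    {"tx":0.4,"ty":-6,"tz":0,"rx":0,"ry":0,"rz":0},
    {"tx":0.2,"ty":-6,"tz":0,"rx":0,"ry":0,"rz":0},
    {"tx":0.2,"ty":-6,"tz":0,"rx":0,"ry":0,"rz":0},
    {"tx":0.2,"ty":-6,"tz":0,"rx":0,"ry":0,"rz":0},
    {"tx":0.2,"ty":-6,"tz":0,"rx":0,"ry":0,"rz":0},
    {"tx":0.2,"ty":-6,"tz":0,"rx":0,"ry":0,"rz":0},
    {"tx":0.2,"ty":-6,"tz":0,"rx":0,"ry":0,"rz":0},
    {"tx":0.1,"ty":-4,"tz":0,"rx":0,"ry":0,"rz":0},
    {"tx":0.1,"ty":-2,"tz":0,"rx":0,"ry":0,"rz":0},
    {"tx":0,"ty":0,"tz":0,"rx":0,"ry":0,"rz":0}
  ]
}}

```text
time: 6.9
tool_pos: [504.4, 108.7, 88.7]
tcp_rot: [-3.141, -0.0, -3.105]
contact_force: [-0.6, 2.9, 2.5]
grip_width: 11.9
finger_force: 30.0
```

Emit:
{"api": "carry_out", "payload": {
  "plan": [
    {"tx":0.1,"ty":-2,"tz":0,"rx":0,"ry":0,"rz":0},
    {"tx":0.1,"ty":-4,"tz":0,"rx":0,"ry":0,"rz":0},
    {"tx":0.2,"ty":-6,"tz":0,"rx":0,"ry":0,"rz":0},
    {"tx":0.2,"ty":-6,"tz":0,"rx":0,"ry":0,"rz":0},
    {"tx":0.2,"ty":-6,"tz":0,"rx":0,"ry":0,"rz":0},
    {"tx":0.2,"ty":-4,"tz":0,"rx":0,"ry":0,"rz":0},
    {"tx":0.1,"ty":-2,"tz":0,"rx":0,"ry":0,"rz":0}
  ]
}}

```text
time: 7.6
tool_pos: [505.5, 79.0, 88.7]
tcp_rot: [3.141, -0.0, -3.105]
contact_force: [0.4, 5.7, 1.7]
grip_width: 12.0
finger_force: 30.0
```

Run:
```python
from h import *
im2=bot.capture("top")[:,:,::-1]
cv2.imwrite("pics/e.png",cv2.resize(im2[165:250,200:332],(792,510),interpolation=cv2.INTER_CUBIC))
o=bot.get_obs();print(o["tool_pos"],o["tcp_rot"],o["contact_force"],o["moment"],o["grip_width"])
```

```text
[505.49878959  78.7326736   88.70597185] [ 3.14158407e+00 -2.34667763e-04 -3.10550446e+00] [-1.29849266  3.77574626  2.07754931] [0.49541826 0.00961086 0.03209438] 11.908854245332094
```

View pics/e.png

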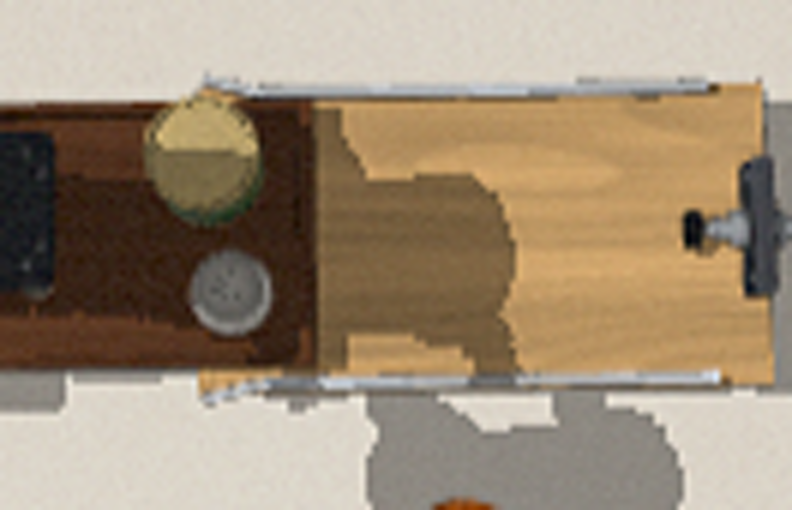

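Tray front is at x≈312 in crop e, between the rails with margin on both sides; the pad face is at (684,230) and the load stands.

Emit:
{"api": "carry_out", "payload": {
  "plan": [
    {"tx":0.2,"ty":-3,"tz":0,"rx":0,"ry":0,"rz":0},
    {"tx":0.2,"ty":-6,"tz":0,"rx":0,"ry":0,"rz":0},
    {"tx":0.3,"ty":-7,"tz":0,"rx":0,"ry":0,"rz":0},
    {"tx":0.3,"ty":-7,"tz":0,"rx":0,"ry":0,"rz":0},
    {"tx":0.3,"ty":-7,"tz":0,"rx":0,"ry":0,"rz":0},
    {"tx":0.3,"ty":-7,"tz":0,"rx":0,"ry":0,"rz":0},
    {"tx":0.3,"ty":-7,"tz":0,"rx":0,"ry":0,"rz":0},
    {"tx":0.3,"ty":-7,"tz":0,"rx":0,"ry":0,"rz":0},
    {"tx":0.3,"ty":-7,"tz":0,"rx":0,"ry":0,"rz":0},
    {"tx":0.3,"ty":-7,"tz":0,"rx":0,"ry":0,"rz":0},
    {"tx":0.2,"ty":-6,"tz":0,"rx":0,"ry":0,"rz":0},
    {"tx":0.1,"ty":-3,"tz":0,"rx":0,"ry":0,"rz":0}
  ]
}}

```text
time: 8.85
tool_pos: [508.5, 4.9, 88.7]
tcp_rot: [3.141, -0.0, -3.106]
contact_force: [0.1, 5.3, 3.2]
grip_width: 11.8
finger_force: 30.0
```

Emit:
{"api": "carry_out", "payload": {
  "plan": [
    {"tx":0.1,"ty":-3,"tz":0,"rx":0,"ry":0,"rz":0},
    {"tx":0.2,"ty":-6,"tz":0,"rx":0,"ry":0,"rz":0},
    {"tx":0.2,"ty":-7,"tz":0,"rx":0,"ry":0,"rz":0},
    {"tx":0.3,"ty":-7,"tz":0,"rx":0,"ry":0,"rz":0},
    {"tx":0.2,"ty":-7,"tz":0,"rx":0,"ry":0,"rz":0},
    {"tx":0.3,"ty":-7,"tz":0,"rx":0,"ry":0,"rz":0},
    {"tx":0.2,"ty":-7,"tz":0,"rx":0,"ry":0,"rz":0},
    {"tx":0.3,"ty":-7,"tz":0,"rx":0,"ry":0,"rz":0},
    {"tx":0.2,"ty":-7,"tz":0,"rx":0,"ry":0,"rz":0},
    {"tx":0.2,"ty":-5,"tz":0,"rx":0,"ry":0,"rz":0},
    {"tx":0.1,"ty":-3,"tz":0,"rx":0,"ry":0,"rz":0},
    {"tx":0,"ty":0,"tz":0,"rx":0,"ry":0,"rz":0}
  ]
}}

```text
time: 10.05
tool_pos: [510.8, -61.4, 88.7]
tcp_rot: [-3.141, -0.001, -3.105]
contact_force: [0.1, 1.3, 3.2]
grip_width: 11.8
finger_force: 30.0
```

Run:
```python
from h import *
im2=bot.capture("top")[:,:,::-1]
cv2.imwrite("pics/f.png",cv2.resize(im2[165:250,220:352],(792,510),interpolation=cv2.INTER_CUBIC))
o=bot.get_obs();print(o["tool_pos"],o["tcp_rot"],o["contact_force"],o["moment"],o["grip_width"])
```

```text
[510.79793983 -61.34565898  88.70332672] [-3.14103378e+00 -4.54455412e-04 -3.10533645e+00] [-0.94962413  1.59229882  3.7507598 ] [ 0.30997911  0.07606436 -0.03634449] 11.82674474178738
```

View pics/f.png

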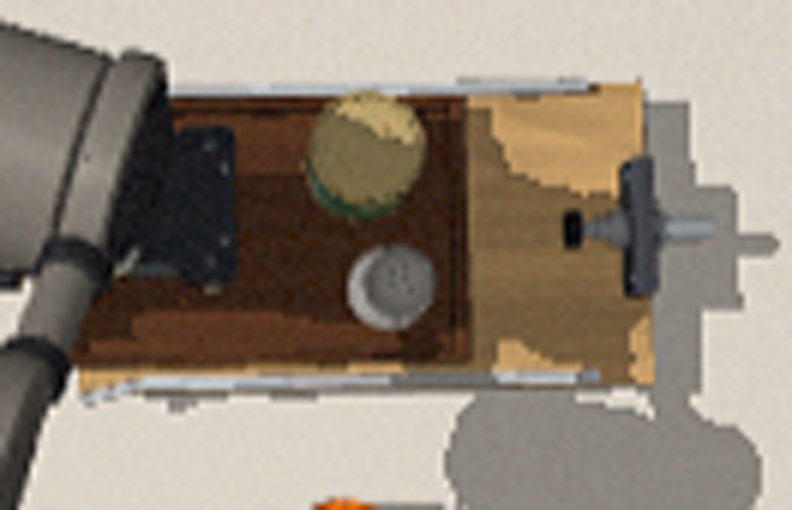

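Run:
```python
from h import *
def g(n,x,y,z):
    p=ray("top",220+(x+.5)/6-.5,165+(y+.5)/6-.5,z);print(n,p.round(1))
g("FL",468,96,84);g("FR",470,361,84);g("BL",180,97,84);g("BR",180,365,84)
for n,x,y in[("rL",200,93),("rL2",460,91),("rR",200,380),("rR2",460,376)]:g(n,x,y,72)
g("pad",564,230,74)
```

```text
FL [ 586.5 -275.2   84. ]
FR [ 449.8 -277.2   84. ]
BL [ 582.8 -126.4   84. ]
BR [ 444.6 -129.8   84. ]
rL [ 587.3 -136.5   72. ]
rL2 [ 591.2 -272.3   72. ]
rR [ 437.7 -140.    72. ]
rR2 [ 442.7 -273.4   72. ]
pad [ 519.  -326.3   74. ]
```

Tray is within ~1 mm of the rail centreline, the load stands, and the pad is ~50 mm ahead of the front.

Emit:
{"api": "carry_out", "payload": {
  "plan": [
    {"tx":0,"ty":-2,"tz":0,"rx":0,"ry":0,"rz":0},
    {"tx":0,"ty":-4,"tz":0,"rx":0,"ry":0,"rz":0},
    {"tx":0,"ty":-5,"tz":0,"rx":0,"ry":0,"rz":0},
    {"tx":0,"ty":-5,"tz":0,"rx":0,"ry":0,"rz":0},
    {"tx":0.1,"ty":-5,"tz":0,"rx":0,"ry":0,"rz":0},
    {"tx":0.1,"ty":-5,"tz":0,"rx":0,"ry":0,"rz":0},
    {"tx":0.1,"ty":-4,"tz":0,"rx":0,"ry":0,"rz":0},
    {"tx":0.1,"ty":-4,"tz":0,"rx":0,"ry":0,"rz":0},
    {"tx":0.1,"ty":-3,"tz":0,"rx":0,"ry":0,"rz":0},
    {"tx":0.1,"ty":-2,"tz":0,"rx":0,"ry":0,"rz":0},
    {"tx":0,"ty":-1,"tz":0,"rx":0,"ry":0,"rz":0}
  ]
}}

```text
time: 11.2
tool_pos: [511.4, -100.6, 88.7]
tcp_rot: [3.141, -0.0, -3.105]
contact_force: [0.5, 6.5, 3.4]
grip_width: 12.3
finger_force: 30.0
```

Emit:
{"api": "carry_out", "payload": {
  "plan": [
    {"tx":0,"ty":-1,"tz":0,"rx":0,"ry":0,"rz":0},
    {"tx":0,"ty":-1,"tz":0,"rx":0,"ry":0,"rz":0},
    {"tx":0.1,"ty":-1,"tz":0,"rx":0,"ry":0,"rz":0},
    {"tx":0,"ty":-1,"tz":0,"rx":0,"ry":0,"rz":0}
  ]
}}

```text
time: 11.6
tool_pos: [511.5, -104.4, 88.7]
tcp_rot: [3.141, -0.0, -3.105]
contact_force: [-0.3, 5.6, 3.4]
grip_width: 11.8
finger_force: 30.0
```

Emit:
{"api": "carry_out", "payload": {
  "plan": [
    {"tx":0,"ty":-1,"tz":0,"rx":0,"ry":0,"rz":0},
    {"tx":0,"ty":-1,"tz":0,"rx":0,"ry":0,"rz":0},
    {"tx":0.1,"ty":-1,"tz":0,"rx":0,"ry":0,"rz":0},
    {"tx":0,"ty":-1,"tz":0,"rx":0,"ry":0,"rz":0}
  ]
}}

```text
time: 12.0
tool_pos: [511.6, -108.4, 88.7]
tcp_rot: [3.141, -0.0, -3.105]
contact_force: [0.1, 5.3, 2.9]
grip_width: 11.9
finger_force: 30.0
```

Emit:
{"api": "carry_out", "payload": {
  "plan": [
    {"tx":0,"ty":-1,"tz":0,"rx":0,"ry":0,"rz":0},
    {"tx":0,"ty":-1,"tz":0,"rx":0,"ry":0,"rz":0},
    {"tx":0.1,"ty":-1,"tz":0,"rx":0,"ry":0,"rz":0},
    {"tx":0,"ty":-1,"tz":0,"rx":0,"ry":0,"rz":0}
  ]
}}

```text
time: 12.4
tool_pos: [511.7, -112.3, 88.7]
tcp_rot: [3.141, -0.0, -3.105]
contact_force: [-0.4, 6.4, 3.8]
grip_width: 11.6
finger_force: 30.0
```

Emit:
{"api": "carry_out", "payload": {
  "plan": [
    {"tx":0,"ty":-0.5,"tz":0,"rx":0,"ry":0,"rz":0},
    {"tx":0,"ty":-0.5,"tz":0,"rx":0,"ry":0,"rz":0},
    {"tx":0,"ty":-0.5,"tz":0,"rx":0,"ry":0,"rz":0}
  ]
}}

```text
time: 12.7
tool_pos: [511.7, -113.7, 88.7]
tcp_rot: [3.14, -0.0, -3.105]
contact_force: [0.9, 6.4, 4.1]
grip_width: 12.2
finger_force: 30.0
```

Emit:
{"api": "carry_out", "payload": {
  "plan": [
    {"tx":0,"ty":-0.5,"tz":0,"rx":0,"ry":0,"rz":0},
    {"tx":0,"ty":-0.5,"tz":0,"rx":0,"ry":0,"rz":0}
  ]
}}

```text
time: 12.9
tool_pos: [511.7, -114.6, 88.7]
tcp_rot: [3.14, -0.001, -3.105]
contact_force: [0.1, 6.3, 3.0]
grip_width: 12.2
finger_force: 30.0
```

Emit:
{"api": "carry_out", "payload": {
  "plan": [
    {"tx":0,"ty":-0.5,"tz":0,"rx":0,"ry":0,"rz":0},
    {"tx":0,"ty":-0.5,"tz":0,"rx":0,"ry":0,"rz":0}
  ]
}}

```text
time: 13.1
tool_pos: [511.7, -115.6, 88.7]
tcp_rot: [3.14, -0.001, -3.105]
contact_force: [0.1, 7.8, 3.9]
grip_width: 11.8
finger_force: 30.0
```

Emit:
{"api": "carry_out", "payload": {
  "plan": [
    {"tx":0,"ty":-0.5,"tz":0,"rx":0,"ry":0,"rz":0},
    {"tx":0,"ty":-0.5,"tz":0,"rx":0,"ry":0,"rz":0}
  ]
}}

```text
time: 13.3
tool_pos: [511.7, -116.6, 88.7]
tcp_rot: [3.14, -0.0, -3.105]
contact_force: [-0.2, 6.5, 4.2]
grip_width: 12.2
finger_force: 30.0
```

Emit:
{"api": "carry_out", "payload": {
  "plan": [
    {"tx":0,"ty":-0.5,"tz":0,"rx":0,"ry":0,"rz":0},
    {"tx":0,"ty":-0.5,"tz":0,"rx":0,"ry":0,"rz":0}
  ]
}}

```text
time: 13.5
tool_pos: [511.7, -117.6, 88.7]
tcp_rot: [3.14, -0.0, -3.105]
contact_force: [0.0, 7.1, 2.9]
grip_width: 11.9
finger_force: 30.0
```

Emit:
{"api": "carry_out", "payload": {
  "plan": [
    {"tx":0,"ty":-0.5,"tz":0,"rx":0,"ry":0,"rz":0}
  ]
}}

```text
time: 13.6
tool_pos: [511.7, -118.0, 88.7]
tcp_rot: [3.14, -0.001, -3.105]
contact_force: [-0.8, 6.5, 4.2]
grip_width: 11.6
finger_force: 30.0
```

Emit:
{"api": "carry_out", "payload": {
  "plan": [
    {"tx":0,"ty":-0.5,"tz":0,"rx":0,"ry":0,"rz":0}
  ]
}}

```text
time: 13.7
tool_pos: [511.7, -118.6, 88.7]
tcp_rot: [3.14, -0.0, -3.105]
contact_force: [0.6, 7.5, 4.6]
grip_width: 11.9
finger_force: 30.0
```

Emit:
{"api": "carry_out", "payload": {
  "plan": [
    {"tx":0,"ty":-0.5,"tz":0,"rx":0,"ry":0,"rz":0}
  ]
}}

```text
time: 13.8
tool_pos: [511.7, -119.0, 88.7]
tcp_rot: [3.14, -0.001, -3.105]
contact_force: [-0.5, 7.5, 3.5]
grip_width: 11.8
finger_force: 30.0
```

Emit:
{"api": "carry_out", "payload": {
  "plan": [
    {"tx":0,"ty":-0.4,"tz":0,"rx":0,"ry":0,"rz":0}
  ]
}}

```text
time: 13.9
tool_pos: [511.7, -119.4, 88.7]
tcp_rot: [3.14, -0.0, -3.105]
contact_force: [0.1, 7.4, 3.2]
grip_width: 11.9
finger_force: 30.0
```

Emit:
{"api": "carry_out", "payload": {
  "plan": [
    {"tx":0,"ty":-0.4,"tz":0,"rx":0,"ry":0,"rz":0}
  ]
}}

```text
time: 14.0
tool_pos: [511.7, -119.8, 88.7]
tcp_rot: [3.14, -0.001, -3.105]
contact_force: [0.0, 8.0, 3.7]
grip_width: 11.6
finger_force: 30.0
```

Emit:
{"api": "carry_out", "payload": {
  "plan": [
    {"tx":0,"ty":-0.4,"tz":0,"rx":0,"ry":0,"rz":0}
  ]
}}

```text
time: 14.1
tool_pos: [511.7, -120.2, 88.7]
tcp_rot: [3.14, -0.001, -3.105]
contact_force: [0.2, 7.2, 4.4]
grip_width: 12.0
finger_force: 30.0
```

Emit:
{"api": "carry_out", "payload": {
  "plan": [
    {"tx":0,"ty":-0.4,"tz":0,"rx":0,"ry":0,"rz":0}
  ]
}}

```text
time: 14.2
tool_pos: [511.7, -120.3, 88.7]
tcp_rot: [3.14, -0.0, -3.105]
contact_force: [0.2, 9.6, 3.7]
grip_width: 11.7
finger_force: 30.0
```

Emit:
{"api": "carry_out", "payload": {
  "plan": [
    {"tx":0,"ty":-0.2,"tz":0,"rx":0,"ry":0,"rz":0}
  ]
}}

```text
time: 14.3
tool_pos: [511.7, -120.4, 88.7]
tcp_rot: [3.14, -0.0, -3.105]
contact_force: [0.8, 10.1, 4.0]
grip_width: 12.3
finger_force: 30.0
```

Emit:
{"api": "carry_out", "payload": {
  "plan": [
    {"tx":0,"ty":-0.2,"tz":0,"rx":0,"ry":0,"rz":0}
  ]
}}

```text
time: 14.4
tool_pos: [511.7, -120.4, 88.7]
tcp_rot: [3.139, -0.001, -3.105]
contact_force: [-0.3, 10.6, 4.7]
grip_width: 11.9
finger_force: 30.0
```

Emit:
{"api": "carry_out", "payload": {
  "plan": [
    {"tx":0,"ty":-0.3,"tz":0,"rx":0,"ry":0,"rz":0}
  ]
}}

```text
time: 14.5
tool_pos: [511.7, -120.4, 88.7]
tcp_rot: [3.139, -0.001, -3.105]
contact_force: [0.7, 12.5, 4.6]
grip_width: 11.6
finger_force: 30.0
```

Emit:
{"api": "carry_out", "payload": {
  "plan": [
    {"tx":0,"ty":-0.3,"tz":0,"rx":0,"ry":0,"rz":0}
  ]
}}

```text
time: 14.6
tool_pos: [511.6, -120.5, 88.7]
tcp_rot: [3.139, -0.001, -3.105]
contact_force: [0.6, 14.1, 4.8]
grip_width: 11.8
finger_force: 30.0
```

Emit:
{"api": "carry_out", "payload": {
  "plan": [
    {"tx":0,"ty":-0.2,"tz":0,"rx":0,"ry":0,"rz":0}
  ]
}}

```text
time: 14.7
tool_pos: [511.6, -120.5, 88.7]
tcp_rot: [3.138, -0.001, -3.105]
contact_force: [0.4, 13.0, 4.8]
grip_width: 11.7
finger_force: 30.0
```

Emit:
{"api": "carry_out", "payload": {
  "plan": [
    {"tx":0,"ty":-0.2,"tz":0,"rx":0,"ry":0,"rz":0},
    {"tx":0,"ty":0,"tz":0,"rx":0,"ry":0,"rz":0},
    {"tx":0,"ty":0,"tz":0,"rx":0,"ry":0,"rz":0}
  ]
}}

```text
time: 15.0
tool_pos: [511.6, -120.5, 88.7]
tcp_rot: [3.138, -0.001, -3.105]
contact_force: [0.3, 14.9, 5.5]
grip_width: 11.5
finger_force: 30.0
```

Emit:
{"api": "carry_out", "payload": {
  "plan": [
    {"tx":0,"ty":0,"tz":0,"rx":0,"ry":0,"rz":0},
    {"tx":0,"ty":0,"tz":0,"rx":0,"ry":0,"rz":0},
    {"tx":0,"ty":0,"tz":0,"rx":0,"ry":0,"rz":0},
    {"tx":0,"ty":0,"tz":0,"rx":0,"ry":0,"rz":0},
    {"tx":0,"ty":0,"tz":0,"rx":0,"ry":0,"rz":0},
    {"tx":0,"ty":0,"tz":0,"rx":0,"ry":0,"rz":0},
    {"tx":0,"ty":0,"tz":0,"rx":0,"ry":0,"rz":0},
    {"tx":0,"ty":0,"tz":0,"rx":0,"ry":0,"rz":0}
  ],
  "gripper": 0.4
}}

```text
time: 15.8
tool_pos: [511.9, -123.1, 88.7]
tcp_rot: [3.142, -0.0, -3.105]
contact_force: [0.1, -0.8, 0.8]
grip_width: 55.0
finger_force: 0.0
```

Emit:
{"api": "carry_out", "payload": {
  "plan": [
    {"tx":0,"ty":1.5,"tz":5,"rx":0,"ry":0,"rz":0},
    {"tx":0,"ty":1,"tz":15,"rx":0,"ry":0,"rz":0},
    {"tx":0,"ty":0,"tz":20,"rx":0,"ry":0,"rz":0},
    {"tx":0,"ty":0,"tz":20,"rx":0,"ry":0,"rz":0},
    {"tx":0,"ty":0,"tz":25,"rx":0,"ry":0,"rz":0},
    {"tx":0,"ty":0,"tz":25,"rx":0,"ry":0,"rz":0},
    {"tx":0,"ty":15,"tz":15,"rx":0,"ry":0,"rz":0},
    {"tx":0,"ty":30,"tz":5,"rx":0,"ry":0,"rz":0},
    {"tx":0,"ty":35,"tz":0,"rx":0,"ry":0,"rz":0},
    {"tx":0,"ty":35,"tz":0,"rx":0,"ry":0,"rz":0},
    {"tx":0,"ty":20,"tz":0,"rx":0,"ry":0,"rz":0},
    {"tx":0,"ty":0,"tz":0,"rx":0,"ry":0,"rz":0}
  ]
}}

```text
time: 17.0
tool_pos: [511.6, 16.9, 219.2]
tcp_rot: [3.141, 0.0, -3.102]
contact_force: [0.9, 0.1, 0.4]
grip_width: 54.8
finger_force: 0.0
```

Run:
```python
from h import *
im2=bot.capture("top")[:,:,::-1]
cv2.imwrite("pics/g.png",cv2.resize(im2[165:250,220:352],(792,510),interpolation=cv2.INTER_CUBIC))
o=bot.get_obs();print(o["tool_pos"],o["contact_force"],o["grip_width"])
```

```text
[511.80875474  15.39449322 219.1435315 ] [ 0.15215856 -0.70244391 -0.57368234] 55.107815643323136
```

View pics/g.png

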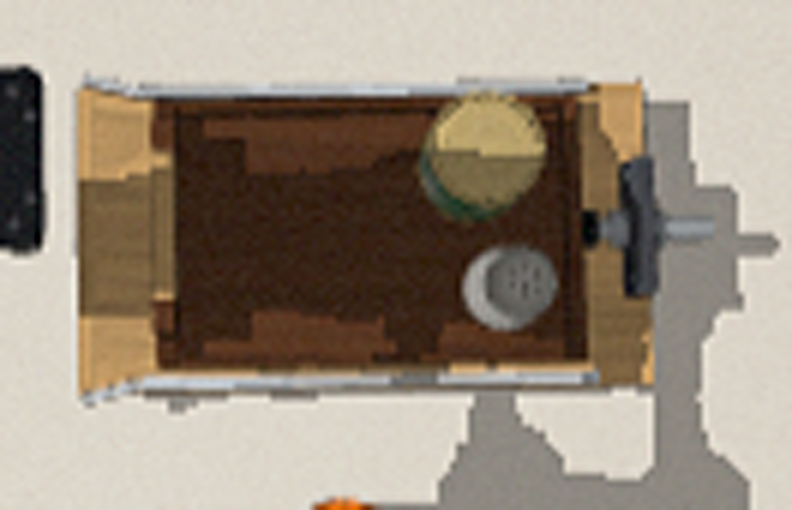

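The tray is home between the rails. The pad face moved from x≈564 to ≈580, which is about 8 mm pressed in. The tin and shaker stand, and the gripper is clear.

```bash
python3 -c "
from plant import bot
print(bot.close_job())"
```

```text
the job is handed in; nothing more can be done
None
```

The job is handed in: the tray sits between the dock rails with the end-stop pad pressed in about 8 mm (felt hard, about 9 N beyond friction), the tin and salt shaker still standing on it, and the gripper clear.

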